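# Draw a long screwdriver out of a lidded tool case

## Robot

A 7-joint arm with a two-finger parallel gripper is mounted at the origin on a cart in front of the work surface, level with it; the furniture and walls round the work are solid. World frame = base frame: x ahead of the robot, y to its left, z up, the work surface at z = 0. Lengths are in m, angles in rad, forces in N, time in s.
With the tool pointing down it reaches from about 0.425 to 0.95 m from the base axis. Payload 4.7 kg.
Tool frame: the origin (TCP) lies midway between the tips of the shut fingers; the grasp point (between the pads) lies 19 mm behind it (manip.pinch_z is the z of the grasp point in the tool frame, in m); z points along the fingers, y is the line along which they close (so a half turn about z gives the same grasp; the last joint's range is limited). The gripper opens to 85 mm and grips with 20 to 120 N. Pads are 22 mm wide; open, the fingers measure 114 mm over their backs; the gripper's body (76 mm by 85 mm) begins 54 mm behind the grasp point. The pads swing forward as they close: fully open they stand 13 mm farther back than shut.
Start: joints at [1.297, 0.469, -0.049, 1.532, 0.024, 1.141, -0.082], TCP at [0.164, -0.655, 0.231] pointing down, gripper open.
Joint ranges: [-2.59, 2.59], [-0.33, 1.99], [-1.39, 1.29], [0.1, 2.45], [-1.04, 4.18], [0.21, 1.99], [-2.66, 2.66]. Speed limits (rad/s): [2.57, 2.57, 3.14, 3.14, 3.14, 3.14, 3.14].

## Interface

Orientations are given as a rotation vector (axis times angle).
In Python, from station import manip gives the robot as it stands. The module is installed in compiled form; this text tells all that it offers.
- The arm moves only by the tool arm_command, never from a script. Its argument "commands" is a list of rows, each a list of 3 entries, a list of its own where there are three numbers: the shift along the tool's x, y, z normalised to -1 to 1, where 1 is 0.2 m, then the turn about the tool's z normalised to -1 to 1, where 1 is 120 degrees, then the opening, from 0 (shut) to 1 (fully open). In form: [[[x, y, z], twist, jaw], ...]. A call has 1 to 8 rows; each row is the pose to reach, as a shift and turn from the pose commanded when the call began, along the tool's axes at that moment; what a row does not reach only later rows make up. A row lasts 1/12 s, in which the tool goes at most 41.7 mm and 7.16 degrees, less where a joint would pass 70% of its speed; a pose out of reach is approached as far as the arm can. A call with a number of a shift or a turn outside -1 to 1 is refused whole. A call with a gripper value outside its range is refused whole. The fingers move at their own pace and stop on an object; "newtons" is the grip in N (left out, the last holds). Time passes only in rows, so rows that repeat a pose let the fingers close. It gives the time, the measured TCP pose, the force, the opening and the grip force at its end, in the units of the state.
- manip.get_obs(): the state, without advancing time (a new reading comes with each control period).
- manip.grab_frame(name): name is "scene" or "side" or "wrist"; returns a dict with "color" (384x512x3 uint8, blue, green, red), "depth" (384x512 float32, m along the optical axis (not along the pixel's ray), 0 where there is no reading), "K" (3x3 intrinsics, pixels), "dist" ([k1, k2, p1, p2, k3] as OpenCV has them; the pictures are not rectified), "pose" (4x4, takes a point from camera to world coordinates). Camera axes: x right, y up, looking along -z (the intrinsics and any distortion apply to the point x, -y, -z); pixel columns grow to the right and rows downward; lengths in m; the calibration is good to about 2 mm. A picture is of the moment at which its call begins.
- manip.job_done(): hands the job in; it is judged then, once.
The state is a dict: "clock": time; "qpos": joint angles; "dq": joint speeds; "joint_efforts": joint torques, N m; "eef_pos": TCP position; "eef_rot": TCP orientation; "contact_force": force on the tool from outside, world axes, zero at the start; "moment": the same for the moment, N m; "gripper_width": finger opening in m; "gripper_force": force on a finger pad.
Only numpy, scipy, OpenCV 4.12 (cv2) and the standard library are available. Lean on these libraries where they do the work, as an engineer would, in place of code of your own. Each camera call takes 0.05 s, during which the arm holds its last target. There are 200 camera calls.

## Task

Open the lid of the tool case and bring it gently to rest on its open stop, then let go of it. Take hold of the screwdriver inside, tilt it handle-end up so that its blade slides out from under the fixed cover plate, and draw it out through the opening. Finish still holding it in the gripper, at rest above the case with the whole screwdriver at least 10 cm higher than the case and the lid still open; leave the jar, the tape roll and the sanding block where they are.

Things in the scene. Friction and masses are not known exactly. Their poses are not given: they have to be found in the camera images.
- tool_case: grey sheet-steel tool case fixed to the bench, 148 mm (its x) by 258 mm (its y), 68 mm high; origin at the centre of its underside, z up, x away from the robot, y to the left at yaw 0. Walls 4 mm; inner floor (black liner) 8 mm above the bench. A fixed 4 mm cover plate closes the top from y = +10 to +129 mm (underside 64 mm above the bench); the rest is an opening under the lid
- opening (a point): centre of the case's opening at rim height (68 mm above the bench), axes as the case; the opening is 140 mm along x and 135 mm along y, shorter than the screwdriver even from corner to corner
- lid (a joint): hinged steel lid over the opening (148 x 138 x 4 mm, 0.2 kg), rad: 0 shut, 1.75 open on its stop (just past upright). Hinge along the case's y at its far (+x) side. It turns easily: it falls shut if let go before upright; beyond upright it sinks onto its stop by itself
- lid_handle (a point): middle of the lid's handle, a round steel bar 10 mm thick and 72 mm long parallel to the case's y, held by two arms 39 mm out from the lid's front edge in the plane of the lid; 190 mm from the hinge line, 70 mm above the bench when shut
- lid_hinge (a point): point on the lid's hinge line, level with the handle's middle along the case's y (70 mm above the bench)
- driver: flat-blade screwdriver, amber handle, 202 mm long, 0.1 to 0.15 kg, lying on the case's floor along its y. Origin at mid length, 12 mm below its axis; x runs from handle to blade. Handle 24 mm thick, x = -101 to -1 mm; round shaft 7 mm thick, on to x = +101 mm. Shaft under the cover plate, handle under the opening; best held at about x = -45 mm
- driver_butt (a point): end of the screwdriver's handle, on its axis
- driver_tip (a point): tip of the screwdriver's blade, on its axis
- screw_jar: bystander: clear jar of screws with a white lid, 66 mm across, 80 mm high, origin under its centre
- tape_roll: bystander: roll of masking tape lying flat, 101 mm across, 24 mm high, origin under its centre
- sanding_block: bystander: dark sanding block 112 x 66 x 28 mm, origin under its centre

How it is judged:
By the outcome, as a careful person would: the job done as asked, in the order asked, and still so for the second after the job is handed in, while the arm keeps its last pose, push and grip.
It also fails if it takes over 61 s, if anything falls off the work surface, if the arm or the gripper's body presses on something with over 40 N, if the wrist force passes 120 N, or if a joint passes its speed limit or range.

## Working session

There is one attempt and no reset: what is moved stays moved. The work goes in short steps, Python scripts to look and compute and a tool call to move; the robot and the scene stay as the last step left them, time stands still between calls to the robot, and variables do not carry over. Pictures are saved under pics/ and viewed, at most 10 in all, crops included, and the job is handed in when it is done.

Besides the shell and the picture viewer there is one more tool, called after "Call:" as name([rows], argument=value, ...), one row to a line, values as JSON. arm_command: Moves the arm, as the interface text tells. Scaled input: -1 to 1 covers 0.2 m each way for a shift and 120 degrees each way for a turn. Its arguments: {"type":"object","properties":{"commands":{"type":"array"},"newtons":{"type":"number"}},"required":["commands"]}

```bash
mkdir -p pics; cat > h.py <<'E'
import numpy as np,cv2,pickle
from station import manip
from scipy.spatial.transform import Rotation as R
def grab(n):
    f=manip.grab_frame(n); pickle.dump(f,open(f'{n}.pkl','wb')); return f
def load(n): return pickle.load(open(f'{n}.pkl','rb'))
def ray(f,uv):
    p=cv2.undistortPoints(np.float64(uv).reshape(-1,1,2),f['K'],np.float64(f['dist'])).reshape(-1,2)
    d=np.c_[p[:,0],-p[:,1],-np.ones(len(p))]
    return f['pose'][:3,3],d@f['pose'][:3,:3].T
def plane(f,uv,z):
    o,d=ray(f,uv); return o+d*((z-o[2])/d[:,2])[:,None]
def cloud(f):
    h,w=f['depth'].shape; u,v=np.meshgrid(np.arange(w),np.arange(h))
    o,d=ray(f,np.c_[u.ravel(),v.ravel()]); P=o+d*f['depth'].ravel()[:,None]
    P[f['depth'].ravel()==0]=np.nan
    return P.reshape(h,w,3)
def proj(f,P):
    T=np.linalg.inv(f['pose']); q=np.atleast_2d(P)@T[:3,:3].T+T[:3,3]; q=q*[1,-1,-1]
    return cv2.projectPoints(q,np.zeros(3),np.zeros(3),f['K'],np.float64(f['dist']))[0].reshape(-1,2)
E
python3 - <<'E'
from h import *
a=[grab(n) for n in('scene','side')]
cv2.imwrite('pics/a.png',a[0]['color']);cv2.imwrite('pics/b.png',a[1]['color'])
o=manip.get_obs()
np.set_printoptions(precision=4,suppress=True)
print(o,manip.pinch_z,R.from_rotvec(o['eef_rot']).as_matrix())
for f in a: print(f['pose'],(f['depth']>0).mean())
E
```

```text
{'clock': 0.1, 'qpos': array([ 1.2971,  0.4694, -0.0486,  1.5336,  0.0241,  1.141 , -0.0823]), 'dq': array([-0.0003, -0.0026,  0.0004, -0.0035, -0.0012,  0.0016,  0.0011]), 'joint_efforts': array([  0.0007, -51.1516,  -0.0469, -23.8391,   0.0108,   0.0044,
         0.    ]), 'eef_pos': array([ 0.1635, -0.6544,  0.2304]), 'eef_rot': array([-3.1164, -0.3834,  0.0004]), 'contact_force': array([-0.8591, -0.2878, -0.1347]), 'moment': array([ 0.0174, -0.0363, -0.0114]), 'gripper_force': 0.0, 'gripper_width': 0.08531506491501173} -0.0187 [[ 0.9702  0.2424 -0.0005]
 [ 0.2424 -0.9702  0.0017]
 [-0.0001 -0.0018 -1.    ]]
[[-0.4838  0.3371 -0.8076 -0.7859]
 [-0.8751 -0.1964  0.4423  0.6677]
 [-0.0095  0.9208  0.39    0.7114]
 [ 0.      0.      0.      1.    ]] 0.9960530598958334
[[-0.9877  0.1033 -0.1176  0.3232]
 [-0.1564 -0.626   0.7639  1.227 ]
 [ 0.0053  0.7729  0.6345  1.0931]
 [ 0.      0.      0.      1.    ]] 0.9424489339192709
```

View pics/a.png

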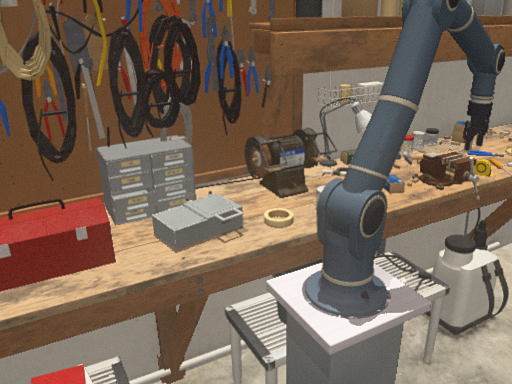

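View pics/b.png

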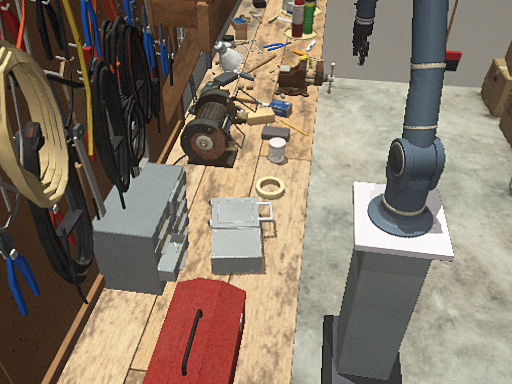

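Scene view: case at about (198,222) with its handle at (231,215), and the tape roll at (278,217). Side view: case centred at (236,235) with the handle bar at (267,211), tape at (270,187), jar at (277,150), block at (275,132). Next I measure the case top from the depth data.

```bash
python3 - <<'E'
from h import *
np.set_printoptions(precision=4,suppress=True)
for n,(u0,u1,v0,v1) in dict(side=(195,280,190,280),scene=(140,250,185,255)).items():
    f=load(n);P=cloud(f)[v0:v1,u0:u1]
    col=f['color'][v0:v1,u0:u1].astype(int); sat=col.max(2)-col.min(2)
    m=(P[...,2]>.058)&(P[...,2]<.085)&(sat<40)
    k,l,st,c=cv2.connectedComponentsWithStats(m.astype(np.uint8))
    b=1+st[1:,4].argmax(); m=l==b
    Q=P[m]; r=cv2.minAreaRect(np.float32(Q[:,:2]*1000)); print(n,m.sum(),np.median(Q[:,2]),r,cv2.boxPoints(r).round(1).tolist())
    s=cv2.resize(f['color'][v0:v1,u0:u1],None,fx=6,fy=6,interpolation=cv2.INTER_CUBIC)
    cv2.imwrite(f'pics/c_{n}.png',s)
    # tape, z
E
```

```text
side 3179 0.07309330232910449 ((506.6822509765625, 202.83087158203125), (204.0649871826172, 264.57177734375), 10.96910572052002) [[381.29998779296875, 313.29998779296875], [431.70001220703125, 53.5], [632.0, 92.4000015258789], [581.7000122070312, 352.1000061035156]]
scene 1906 0.06988781604032251 ((506.0750732421875, 206.69398498535156), (211.031005859375, 259.742919921875), 11.156603813171387) [[377.3999938964844, 313.70001220703125], [427.70001220703125, 58.900001525878906], [634.7000122070312, 99.69999694824219], [584.5, 354.5]]
```

View pics/c_side.png

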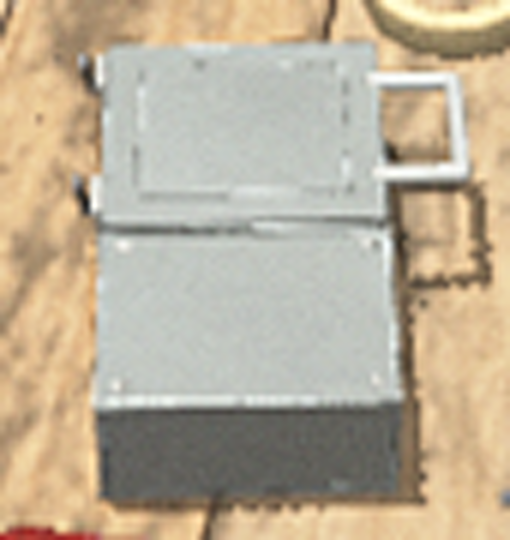

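The crop shows the plate's near top edge from (97,403) to (403,403), the lid's far edge from (105,45) to (375,45), and the handle bar's centreline from about (457,80) to (464,173). I cast rays through these points at their known heights.

```bash
python3 - <<'E'
from h import *
np.set_printoptions(precision=4,suppress=True)
f=load('side')
px=lambda L:(np.float64(L)+.5)/6-.5+[195,190]
A=plane(f,px([[97,403],[403,403]]),.068); B=plane(f,px([[105,45],[375,45]]),.072); H=plane(f,px([[457,78],[464,175]]),.070)
ang=lambda d:np.degrees(np.arctan2(d[1],d[0]))
for q in (A,B,H): print(q, np.linalg.norm(q[1]-q[0]),ang(q[0]-q[1]))
print('bar mid',H.mean(0))
# color-segmented top of case in both views
for n,(u0,u1,v0,v1) in dict(side=(195,280,190,280),scene=(140,250,185,255)).items():
    f=load(n);P=cloud(f)
    m=np.zeros(P.shape[:2],bool); m[v0:v1,u0:u1]=True
    m&=(P[...,2]>.055)&(P[...,2]<.085)
    for yaw in (11.,):
        c,s=np.cos(np.radians(yaw)),np.sin(np.radians(yaw))
        Q=P[m]; X=Q[:,0]*c+Q[:,1]*s; Y=-Q[:,0]*s+Q[:,1]*c
        hx=np.histogram(X,bins=np.arange(.39,.65,.005)); print(n,list(zip(hx[1].round(3),hx[0])))
        b=X<.455; print('bar Y range',np.percentile(Y[b],[1,50,99]),'X low',np.percentile(X[b],[2,50]),np.median(Q[b,2]))
        print('Y range',np.percentile(Y,[0.5,99.5]))
E
```

```text
[[0.5688 0.3412 0.068 ]
 [0.424  0.3177 0.068 ]] 0.14671154085089902 9.24554237734216
[[0.6203 0.09   0.072 ]
 [0.474  0.066  0.072 ]] 0.1482383635117808 9.341358341550686
[[0.4265 0.0834 0.07  ]
 [0.4137 0.1583 0.07  ]] 0.07596055770406306 -80.31434323548058
bar mid [0.4201 0.1209 0.07  ]
side [(np.float64(0.39), np.int64(0)), (np.float64(0.395), np.int64(0)), (np.float64(0.4), np.int64(0)), (np.float64(0.405), np.int64(0)), (np.float64(0.41), np.int64(0)), (np.float64(0.415), np.int64(0)), (np.float64(0.42), np.int64(0)), (np.float64(0.425), np.int64(0)), (np.float64(0.43), np.int64(6)), (np.float64(0.435), np.int64(30)), (np.float64(0.44), np.int64(22)), (np.float64(0.445), np.int64(9)), (np.float64(0.45), np.int64(9)), (np.float64(0.455), np.int64(9)), (np.float64(0.46), np.int64(12)), (np.float64(0.465), np.int64(6)), (np.float64(0.47), np.int64(12)), (np.float64(0.475), np.int64(44)), (np.float64(0.48), np.int64(104)), (np.float64(0.485), np.int64(99)), (np.float64(0.49), np.int64(102)), (np.float64(0.495), np.int64(105)), (np.float64(0.5), np.int64(104)), (np.float64(0.505), n
[... 2218 characters left out ...]
p.int64(56)), (np.float64(0.56), np.int64(56)), (np.float64(0.565), np.int64(55)), (np.float64(0.57), np.int64(55)), (np.float64(0.575), np.int64(41)), (np.float64(0.58), np.int64(60)), (np.float64(0.585), np.int64(45)), (np.float64(0.59), np.int64(56)), (np.float64(0.595), np.int64(50)), (np.float64(0.6), np.int64(56)), (np.float64(0.605), np.int64(43)), (np.float64(0.61), np.int64(49)), (np.float64(0.615), np.int64(42)), (np.float64(0.62), np.int64(57)), (np.float64(0.625), np.int64(24)), (np.float64(0.63), np.int64(13)), (np.float64(0.635), np.int64(12)), (np.float64(0.64), np.int64(4))]
bar Y range [0.0075 0.0491 0.0883] X low [0.4329 0.4391] 0.07263289465057576
Y range [-0.0202  0.2354]
```

```bash
cat >> h.py <<'E'
def cmd(target,yaw=None,pose=None):
    """normalised [x,y,z],twist from pose (default measured) to world TCP target and tool-x yaw (deg)"""
    o=manip.get_obs(); p,rv=pose if pose else (o['eef_pos'],o['eef_rot'])
    M=R.from_rotvec(rv).as_matrix(); s=M.T@(np.array(target)-p)/.2
    y0=np.degrees(np.arctan2(M[1,0],M[0,0])); t=0 if yaw is None else -((yaw-y0+180)%360-180)/120
    return s.round(3).tolist(),round(t,4),round(y0,2)
E
python3 - <<'E'
from h import *
G=np.zeros((9,13))
for n in('scene','side'):
    P=cloud(load(n)).reshape(-1,3); P=P[np.isfinite(P).all(1)]
    i=((P[:,0]-.0)//.1).astype(int); j=((P[:,1]+.8)//.1).astype(int)
    k=(i>=0)&(i<9)&(j>=0)&(j<13)&(P[:,2]<1)
    np.maximum.at(G,(i[k],j[k]),P[k,2])
print('rows x 0.. ; cols y -0.8..'); print((G*100).round().astype(int))
for w in ([.3,-.5,.28],[.45,-.3,.28]): print(cmd(w,100.5))
E
```

```text
rows x 0.. ; cols y -0.8..
[[ 0  0 63 68 71 71 71 54 35  2  0  0  0]
 [55 59 62 62 62  0  1  2  2  1  0  0  0]
 [17 47  0  0  0  0  0  0  0  0  0  0  0]
 [14  1  1  1  1  1  1  3  1  1  1  1  1]
 [13  5  5  4  4  9  3  3  8  8  8  8 16]
 [10  5  5  5 23 23 22 22  8  8  8  8 17]
 [65 65 65 65 65 65 65 24  8 24 24 24 24]
 [71 71 71 71 71 63 63 23 63 65 62 74 80]
 [71 71 71 60 71 71 71 71 71 72 76 79 82]]
([0.849, -0.584, -0.247], np.float64(-0.7206), np.float64(14.03))
([1.819, -1.372, -0.246], np.float64(-0.7206), np.float64(14.03))
```

Call:
arm_command([
  [[0.85,-0.58,-0.35],0,0.4],
  [[0.85,-0.58,-0.35],0,0.4],
  [[0.85,-0.58,-0.35],0,0.4],
  [[0.85,-0.58,-0.35],0,0.4],
  [[0.85,-0.58,-0.35],0,0.4],
  [[0.85,-0.58,-0.35],0,0.4],
  [[0.85,-0.58,-0.35],0,0.4],
  [[0.85,-0.58,-0.35],0,0.4],
], newtons=30)

```text
clock: 0.77
eef_pos: [0.3, -0.5013, 0.3011]
eef_rot: [3.118, 0.384, -0.001]
contact_force: [-0.1, 0.2, -1.4]
gripper_width: 0.0342
gripper_force: 0.0
```

```bash
python3 - <<'E'
from h import *
o=manip.get_obs(); print(o['clock'],o['eef_pos'],o['qpos'],cmd([.44,-.34,.30],100.5),cmd([.44,-.2,.30],100.5))
E
```

```text
0.7667 [ 0.29999354 -0.50129946  0.30110406] [ 1.05609719  0.27185155 -0.12221944  1.65989797  0.03601112  1.21208104
 -0.39978514] ([0.875, -0.612, 0.005], np.float64(-0.7204), np.float64(14.06)) ([1.045, -1.291, 0.004], np.float64(-0.7204), np.float64(14.06))
```

Call:
arm_command([
  [[0.88,-0.61,0],-0.45,0.4],
  [[0.88,-0.61,0],-0.45,0.4],
  [[0.88,-0.61,0],-0.45,0.4],
  [[0.88,-0.61,0],-0.45,0.4],
  [[0.88,-0.61,0],-0.45,0.4],
  [[0.88,-0.61,0],-0.45,0.4],
  [[0.88,-0.61,0],-0.45,0.4],
  [[0.88,-0.61,0],-0.45,0.4],
])

```text
clock: 1.43
eef_pos: [0.4406, -0.3415, 0.2999]
eef_rot: [-2.6, -1.761, 0.002]
contact_force: [-0.5, -0.6, 0.7]
gripper_width: 0.034
gripper_force: 0.0
```

```bash
python3 - <<'E'
from h import *
o=manip.get_obs(); print(o['clock'],o['eef_pos'],o['qpos'],cmd([.46,-.17,.30],100.5))
E
```

```text
1.4333 [ 0.4406174  -0.3415447   0.29992338] [ 0.89055731  0.24825126 -0.37448213  1.707901    0.09683115  1.20581687
  0.11167811] ([0.832, -0.228, 0.0], np.float64(-0.2689), np.float64(68.23))
```

Call:
arm_command([
  [[0.83,-0.23,0],-0.269,0.4],
  [[0.83,-0.23,0],-0.269,0.4],
  [[0.83,-0.23,0],-0.269,0.4],
  [[0.83,-0.23,0],-0.269,0.4],
  [[0.83,-0.23,0],-0.269,0.4],
  [[0.83,-0.23,0],-0.269,0.4],
])

```text
clock: 1.93
eef_pos: [0.4608, -0.168, 0.3007]
eef_rot: [-2.008, -2.415, 0.001]
contact_force: [-0.4, -0.7, -0.1]
gripper_width: 0.0342
gripper_force: 0.0
```

```bash
python3 - <<'E'
from h import *
o=manip.get_obs(); print(o['clock'],o['eef_pos'],o['qpos'],cmd([.44,.02,.29],100.5))
E
```

```text
1.9333 [ 0.46079305 -0.16803725  0.30071668] [ 0.76612441  0.14643696 -0.55791584  1.83889066  0.08350769  1.18050371
  0.36426939] ([0.943, 0.069, 0.054], np.float64(-0.0), np.float64(100.49))
```

Call:
arm_command([
  [[0.94,0.07,0.05],0,0.4],
  [[0.94,0.07,0.05],0,0.4],
  [[0.94,0.07,0.05],0,0.4],
  [[0.94,0.07,0.05],0,0.4],
  [[0.94,0.07,0.05],0,0.4],
  [[0.94,0.07,0.05],0,0.4],
  [[0.94,0.07,0.05],0,0.4],
])

```text
clock: 2.52
eef_pos: [0.4416, 0.0165, 0.2908]
eef_rot: [-2.017, -2.408, 0.001]
contact_force: [-0.1, -1.3, 0.1]
gripper_width: 0.034
gripper_force: 0.0
```

```bash
python3 - <<'E'
from h import *
o=manip.get_obs(); print(o['clock'],o['eef_pos'],o['qpos'],cmd([.42,.121,.20],100.5))
f=grab('wrist'); cv2.imwrite('pics/w1.png',f['color']); print(f['pose'])
E
```

```text
2.5167 [0.44155285 0.01645001 0.29080994] [ 0.55413801  0.07429323 -0.71379256  1.94090513  0.05385941  1.14588778
 -0.00423976] ([0.534, -0.014, 0.454], np.float64(-0.0033), np.float64(100.1))
[[ 9.84257675e-01 -1.69091404e-01 -5.14288567e-02  4.27903434e-01]
 [ 1.76738880e-01  9.40929555e-01  2.88816447e-01  9.01665182e-02]
 [-4.45447132e-04 -2.93359283e-01  9.56002161e-01  4.32128372e-01]
 [ 0.00000000e+00  0.00000000e+00  0.00000000e+00  1.00000000e+00]]
```

View pics/w1.png

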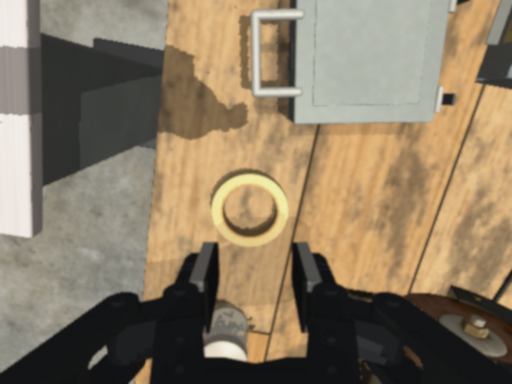

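The wrist view shows the handle bar from about (255,14) to (259,92), the lid's near edge from (294,123) to (438,121), and the tape roll at (250,208). I refine the bar, yaw and bystander positions from this view.

```bash
python3 - <<'E'
from h import *
np.set_printoptions(precision=4,suppress=True)
f=load('wrist'); P=cloud(f); c=f['color'].astype(int); sat=c.max(2)-c.min(2)
m=np.zeros(P.shape[:2],bool); m[0:130,240:480]=1
m&=(sat<35)&(c.min(2)>120)
k,l,st,_=cv2.connectedComponentsWithStats(m.astype(np.uint8)); m=l==1+st[1:,4].argmax()
rows=range(22,86,4); e=[]
for r in rows:
    x=np.flatnonzero(m[r,:275]); e.append([(x.min()+x.max())/2,r,len(x)])
e=np.array(e); print(e[:,0],e[:,2])
B=plane(f,e[:,:2],.070); d=np.polyfit(B[:,1],B[:,0],1); print('bar line x=',d,'yaw',np.degrees(np.arctan(-d[0])))
# bar end rows: arms
a=plane(f,[[280,np.flatnonzero(m[:60,280]).mean()],[280,60+np.flatnonzero(m[60:120,280]).mean()]],.070); print('arms',a,a.mean(0))
print('lid edge x at rows', [np.flatnonzero(m[r,280:])[0]+280 for r in (30,40,50,60,70,80)])
E_=plane(f,[[np.flatnonzero(m[r,283:])[0]+283,r] for r in (30,40,50,60,70,80)],.072); dd=np.polyfit(E_[:,1],E_[:,0],1); print('front edge',dd,np.degrees(np.arctan(-dd[0])))
ne=[[u,np.flatnonzero(m[:,u]).max()] for u in range(310,430,10)]; N=plane(f,ne,.072); dd=np.polyfit(N[:,0],N[:,1],1); print('near edge',dd,np.degrees(np.arctan(dd[0])))
print('bar z depth',np.nanmedian(P[25:85,254:258,2]),np.nanmedian(P[40:80,320:420,2]))
E
```

```text
[255.  255.  255.  255.  255.  255.  255.5 255.5 255.  255.5 255.5 255.5
 256.  256.  256.  256. ] [ 9.  9.  9.  9.  9.  9. 10. 10.  9.  8.  8.  8.  9.  9.  9.  9.]
bar line x= [-0.2022  0.4473] yaw 11.43153960413116
arms [[0.4385 0.1681 0.07  ]
 [0.453  0.0966 0.07  ]] [0.4458 0.1324 0.07  ]
lid edge x at rows [np.int64(296), np.int64(296), np.int64(296), np.int64(296), np.int64(296), np.int64(295)]
front edge [-0.2014  0.4885] 11.385407907863938
near edge [ 0.193  -0.0231] 10.921971122397162
bar z depth 0.07365628549692071 0.07179425109085821
```

```bash
python3 - <<'E'
from h import *
print(cmd([.421,.125,.13],101))
E
```

```text
([0.558, -0.006, 0.804], np.float64(-0.0084), np.float64(99.99))
```

Call:
arm_command([
  [[0.56,-0.006,0.8],-0.0084,0.33],
  [[0.56,-0.006,0.8],-0.0084,0.33],
  [[0.56,-0.006,0.8],-0.0084,0.33],
  [[0.56,-0.006,0.8],-0.0084,0.33],
  [[0.56,-0.006,0.8],-0.0084,0.33],
  [[0.56,-0.006,0.8],-0.0084,0.33],
  [[0.56,-0.006,0.8],-0.0084,0.33],
  [[0.56,-0.006,0.8],-0.0084,0.33],
])

```text
clock: 3.23
eef_pos: [0.4217, 0.1264, 0.1317]
eef_rot: [1.997, 2.424, 0.0]
contact_force: [0.4, 0.1, 1.1]
gripper_width: 0.0283
gripper_force: 0.0
```

```bash
python3 - <<'E'
from h import *
np.set_printoptions(precision=4,suppress=True)
o=manip.get_obs(); print(o['clock'],o['eef_pos'],o['qpos'],cmd([.421,.125,.052],101))
f=grab('wrist'); cv2.imwrite('pics/w2.png',f['color'])
E
```

```text
3.2333 [0.4217 0.1264 0.1317] [ 0.2636  0.304  -0.7562  2.1399  0.292   0.7985 -0.483 ] ([-0.006, -0.005, 0.398], np.float64(0.0004), np.float64(101.05))
```

View pics/w2.png

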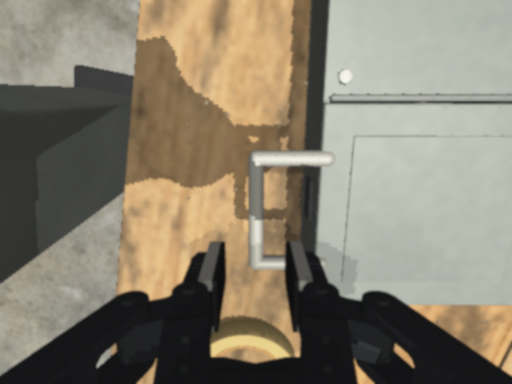

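Bar column 259, rows 153–266; it lies between the finger columns (221 and 287).

```bash
python3 - <<'E'
from h import *
np.set_printoptions(precision=4,suppress=True)
f=load('wrist'); b=plane(f,[[257.5,159],[257.5,262],[257.5,210]],.070); print(b, np.linalg.norm(b[0]-b[1]))
print('seam',plane(f,[[330,99],[500,99]],.072)); print(proj(f,[[.4217,.1264,.07],[.4217,.1264,.1317]]))
E
```

```text
[[0.4157 0.1625 0.07  ]
 [0.4296 0.0929 0.07  ]
 [0.4223 0.1297 0.07  ]] 0.07097608635866175
seam [[0.4501 0.2055 0.072 ]
 [0.5466 0.2243 0.072 ]]
[[255.6713 214.5329]
 [256.0709 259.8337]]
```

Call:
arm_command([
  [[0,0,0.2],0,0.33],
  [[0,0,0.3],0,0.33],
  [[0,0,0.4],0,0.33],
  [[0,0,0.4],0,0.33],
  [[0,0,0.4],0,0],
  [[0,0,0.4],0,0],
  [[0,0,0.4],0,0],
  [[0,0,0.4],0,0],
], newtons=25)

```text
clock: 3.95
eef_pos: [0.4218, 0.128, 0.0527]
eef_rot: [1.991, 2.426, 0.004]
contact_force: [2.8, -2.2, -0.3]
gripper_width: 0.0088
gripper_force: 24.4
```

Call:
arm_command([
  [[0,0,0],0,0],
  [[0,0,0],0,0],
  [[0,0,0],0,0],
])

```text
clock: 4.2
eef_pos: [0.4219, 0.1281, 0.0525]
eef_rot: [1.991, 2.426, 0.003]
contact_force: [3.2, -3.6, 7.2]
gripper_width: 0.009
gripper_force: 25.1
```

```bash
python3 - <<'E'
from h import *
np.set_printoptions(precision=4,suppress=True)
o=manip.get_obs(); print(o)
E
```

```text
{'clock': 4.2, 'qpos': array([ 0.1531,  0.439 , -0.6572,  2.2048,  0.4608,  0.6293, -0.6408]), 'dq': array([-0.0025, -0.0009,  0.0003,  0.0002,  0.0007,  0.0025,  0.    ]), 'joint_efforts': array([ -2.2038, -31.2332,  -6.7924, -11.0146,  -0.8248,  -0.2985,
         0.0605]), 'eef_pos': array([0.4219, 0.1281, 0.0525]), 'eef_rot': array([1.9907, 2.4264, 0.0026]), 'contact_force': array([ 3.2089, -3.6449,  7.1731]), 'moment': array([-0.9238, -0.6909, -0.0599]), 'gripper_force': 25.10303109884262, 'gripper_width': 0.00904328519101881}
```

Call:
arm_command([
  [[0,0,-0.028],0,0],
  [[0,0.003,-0.076],0,0],
  [[0,0.011,-0.142],0,0],
  [[0,0.025,-0.217],0,0],
  [[0,0.045,-0.29],0,0],
  [[0,0.071,-0.361],0,0],
  [[0,0.103,-0.43],0,0],
  [[0,0.14,-0.497],0,0],
])

```text
clock: 4.87
eef_pos: [0.4503, 0.1337, 0.1517]
eef_rot: [1.99, 2.426, 0.007]
contact_force: [13.3, -0.1, -11.8]
gripper_width: 0.0089
gripper_force: 25.2
```

```bash
python3 - <<'E'
from h import *
np.set_printoptions(precision=4,suppress=True)
o=manip.get_obs(); print(o['qpos'],o['eef_pos'],cmd([.4219,.1281,.0525]))
t0=.55
for t in (.63,.71,.79,.87,.95,1.03,1.11,1.19): print([0,round(.95*(np.cos(t0)-np.cos(t)),3),round(-.95*(np.sin(t)-np.sin(t0)),3)])
t0=1.19;print()
for t in (1.27,1.35,1.43,1.51,1.58,1.64,1.69,1.73,1.75): print([0,round(.95*(np.cos(t0)-np.cos(t)),3),round(-.95*(np.sin(t)-np.sin(t0)),3)])
E
```

```text
[ 0.2654  0.3193 -0.7618  2.0627  0.2921  0.8596 -0.4661] [0.4503 0.1337 0.1517] ([0.0, -0.147, 0.495], 0, np.float64(101.28))
[0, np.float64(0.042), np.float64(-0.063)]
[0, np.float64(0.089), np.float64(-0.123)]
[0, np.float64(0.141), np.float64(-0.178)]
[0, np.float64(0.197), np.float64(-0.23)]
[0, np.float64(0.257), np.float64(-0.276)]
[0, np.float64(0.321), np.float64(-0.318)]
[0, np.float64(0.387), np.float64(-0.354)]
[0, np.float64(0.457), np.float64(-0.385)]

[0, np.float64(0.072), np.float64(-0.025)]
[0, np.float64(0.145), np.float64(-0.045)]
[0, np.float64(0.22), np.float64(-0.059)]
[0, np.float64(0.295), np.float64(-0.066)]
[0, np.float64(0.362), np.float64(-0.068)]
[0, np.float64(0.419), np.float64(-0.066)]
[0, np.float64(0.466), np.float64(-0.061)]
[0, np.float64(0.504), np.float64(-0.056)]
[0, np.float64(0.522), np.float64(-0.053)]
```

Call:
arm_command([
  [[0,0.049,-0.058],0,0],
  [[0,0.096,-0.117],0,0],
  [[0,0.148,-0.172],0,0],
  [[0,0.204,-0.224],0,0],
  [[0,0.264,-0.27],0,0],
  [[0,0.327,-0.31],0,0],
  [[0,0.393,-0.346],0,0],
  [[0,0.463,-0.377],0,0],
])

```text
clock: 5.53
eef_pos: [0.5369, 0.1505, 0.2269]
eef_rot: [-1.992, -2.429, 0.009]
contact_force: [-1.9, -4.5, 1.4]
gripper_width: 0.0091
gripper_force: 25.4
```

```bash
python3 - <<'E'
from h import *
np.set_printoptions(precision=4,suppress=True)
o=manip.get_obs(); print(o['qpos'],o['eef_pos'],cmd([.4219,.1281,.0525]))
E
```

```text
[ 0.2356  0.3787 -0.7511  1.7861  0.2902  1.0958 -0.4192] [0.5369 0.1505 0.2269] ([0.006, -0.582, 0.875], 0, np.float64(101.29))
```

Call:
arm_command([
  [[0,0.072,-0.025],0,0],
  [[0,0.145,-0.045],0,0],
  [[0,0.22,-0.058],0,0],
  [[0,0.295,-0.065],0,0],
  [[0,0.362,-0.066],0,0],
  [[0,0.415,-0.064],0,0],
  [[0,0.455,-0.06],0,0],
  [[0,0.485,-0.056],0,0],
])

```text
clock: 6.2
eef_pos: [0.634, 0.1694, 0.237]
eef_rot: [1.992, 2.427, -0.004]
contact_force: [0.2, -5.5, 2.4]
gripper_width: 0.0089
gripper_force: 27.1
```

Call:
arm_command([
  [[0,0.01,0.001],0,0],
  [[0,0.02,0.003],0,0],
  [[0,0.03,0.005],0,0],
  [[0,0.03,0.005],0,0],
])

```text
clock: 6.53
eef_pos: [0.6395, 0.1705, 0.236]
eef_rot: [1.992, 2.427, -0.004]
contact_force: [1.3, -5.4, 2.3]
gripper_width: 0.0091
gripper_force: 27.2
```

```bash
python3 - <<'E'
from h import *
np.set_printoptions(precision=4,suppress=True)
o=manip.get_obs(); print(o['qpos'],o['eef_pos'],cmd([.4219,.1281,.0525]))
f=grab('side'); cv2.imwrite('pics/s2.png',cv2.resize(f['color'][100:290,150:350],None,fx=3,fy=3))
E
```

```text
[ 0.1457  0.5374 -0.7009  1.5314  0.3633  1.2078 -0.4203] [0.6395 0.1705 0.236 ] ([0.007, -1.107, 0.919], 0, np.float64(101.24))
```

View pics/s2.png

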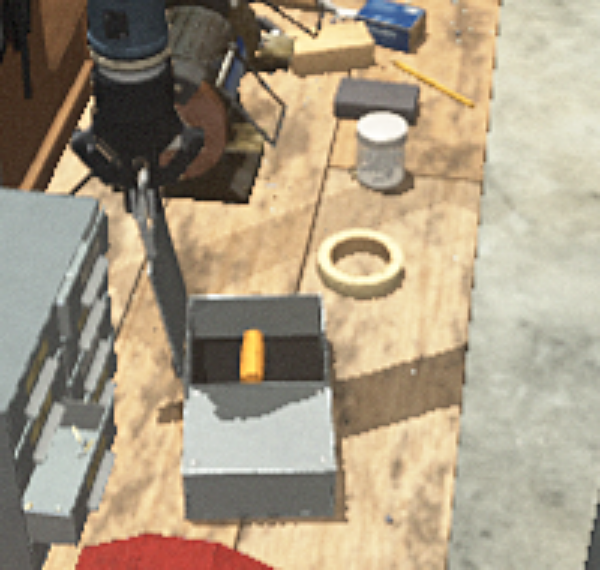

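The side view shows the lid upright past vertical at about (160,280) in the crop, the amber handle at (253,355), and the bystanders unmoved. I nudge the lid onto its stop.

Call:
arm_command([
  [[0,0.01,0.002],0,0],
  [[0,0.02,0.004],0,0],
  [[0,0.03,0.006],0,0],
  [[0,0.03,0.006],0,0],
])

```text
clock: 6.92
eef_pos: [0.6416, 0.1708, 0.2355]
eef_rot: [-1.991, -2.427, 0.018]
contact_force: [-11.1, -9.8, 11.0]
gripper_width: 0.0089
gripper_force: 28.0
```

Call:
arm_command([
  [[0,-0.012,-0.002],0,0],
  [[0,-0.02,-0.003],0,0],
  [[0,-0.02,-0.003],0,0.2],
  [[0,-0.02,-0.003],0,0.4],
  [[0,-0.02,-0.003],0,0.4],
  [[0,-0.02,-0.003],0,0.4],
])

```text
clock: 7.42
eef_pos: [0.6408, 0.1738, 0.2355]
eef_rot: [-1.989, -2.43, -0.001]
contact_force: [0.5, -1.1, 0.1]
gripper_width: 0.0341
gripper_force: 0.0
```

Call:
arm_command([
  [[0,0,-0.1],0,0.4],
  [[0,0,-0.2],0,0.4],
  [[0,0,-0.35],0,0.4],
  [[0,0,-0.5],0,0.4],
  [[0,-0.2,-0.5],0,0.4],
  [[0,-0.4,-0.5],0,0.4],
  [[0,-0.6,-0.5],0,0.4],
  [[0,-0.6,-0.5],0,0.4],
])

```text
clock: 8.08
eef_pos: [0.5157, 0.1496, 0.3347]
eef_rot: [-1.986, -2.434, 0.012]
contact_force: [0.0, 1.2, -0.3]
gripper_width: 0.034
gripper_force: 0.0
```

```bash
python3 - <<'E'
from h import *
np.set_printoptions(precision=4,suppress=True)
o=manip.get_obs(); print(o['clock'],o['qpos'],o['eef_pos'])
for n in('scene','side','wrist'):
    f=grab(n); P=cloud(f); hsv=cv2.cvtColor(f['color'],cv2.COLOR_BGR2HSV)
    m=cv2.inRange(hsv,(10,150,120),(25,255,255))>0
    near=(abs(P[...,0]-.53)<.12)&(abs(P[...,1]-.16)<.15)&(P[...,2]<.08)
    m&=near
    if m.sum()<20: print(n,'none',m.sum()); continue
    v,u=np.nonzero(m); Q=P[m]; print(n,m.sum(),u.min(),u.max(),v.min(),v.max(),'z',np.nanpercentile(Q[:,2],[5,50,95]),np.nanmedian(Q,0))
    r=cv2.minAreaRect(np.float32(np.c_[u,v])); print(r)
f=load('wrist'); cv2.imwrite('pics/w3.png',f['color'])
E
```

```text
8.0833 [ 0.2866  0.2522 -0.7876  1.6799  0.1874  1.2938 -0.3361] [0.5157 0.1496 0.3347]
scene 61 205 225 211 218 z [0.0096 0.0317 0.0675] [0.5397 0.1465 0.0317]
((215.00001525878906, 214.00001525878906), (3.1622776985168457, 20.87103271484375), 71.56504821777344)
side 122 230 237 210 226 z [0.0241 0.0337 0.0383] [0.5396 0.14   0.0337]
((233.5, 218.0), (16.0, 7.0), 90.0)
wrist 906 257 277 118 191 z [0.006  0.0259 0.0305] [0.5383 0.1493 0.0259]
((266.827392578125, 154.41624450683594), (19.664186477661133, 73.5269546508789), 4.085616588592529)
```

View pics/w3.png

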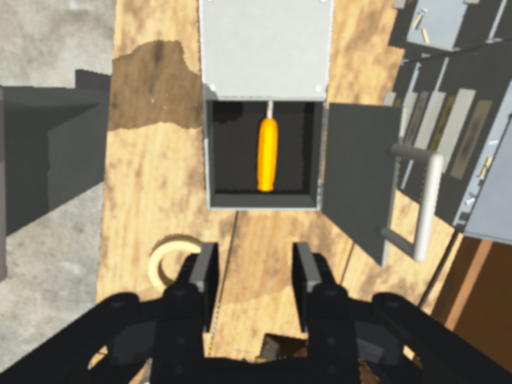

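The wrist view shows the lid standing open on the right and the amber handle from about (270,119) to (266,190), with its shaft going under the plate at (270,102).

```bash
cat >> h.py <<'E'
YAW=np.radians(11.0)
EX=np.array([np.cos(YAW),np.sin(YAW),0]);EY=np.array([-np.sin(YAW),np.cos(YAW),0])
E
python3 - <<'E'
from h import *
np.set_printoptions(precision=4,suppress=True)
f=load('wrist'); P=cloud(f); hsv=cv2.cvtColor(f['color'],cv2.COLOR_BGR2HSV)
m=cv2.inRange(hsv,(10,120,90),(28,255,255))>0
w=np.zeros_like(m); w[105:200,245:290]=1; m&=w
v,u=np.nonzero(m); print(v.min(),v.max())
c=np.array([[ (u[v==r].min()+u[v==r].max())/2,r,np.ptp(u[v==r])+1] for r in range(v.min(),v.max()+1)])
print(c[::6])
A=plane(f,c[5:-5,:2],.020); k=np.polyfit(A[:,1],A[:,0],1); print('driver yaw (x from y axis)',np.degrees(np.arctan(-k[0])))
E2=plane(f,[c[0,:2],c[-1,:2]],.020); print('shoulder,butt',E2,np.linalg.norm(E2[0]-E2[1]))
# case features: rim outer corners at z .068
rim=plane(f,[[205,101],[328,101],[209,210],[321,208]],.068); print('rim',rim)
# side view
g=load('side'); P=cloud(g); hsv=cv2.cvtColor(g['color'],cv2.COLOR_BGR2HSV); m=cv2.inRange(hsv,(8,120,90),(28,255,255))>0
w=np.zeros_like(m); w[205:230,226:242]=1; m&=w; v,u=np.nonzero(m)
c=np.array([[(u[v==r].min()+u[v==r].max())/2,r] for r in range(v.min(),v.max()+1)]); B=plane(g,c,.022); print('side',B[0],B[-1],B[len(B)//2])
E
```

```text
117 191
[[265.  117.    1. ]
 [269.  123.   17. ]
 [268.  129.   19. ]
 [268.  135.   21. ]
 [267.5 141.   20. ]
 [267.5 147.   20. ]
 [267.  153.   21. ]
 [266.5 159.   20. ]
 [266.5 165.   20. ]
 [266.  171.   19. ]
 [265.5 177.   18. ]
 [265.  183.   17. ]
 [265.5 189.   16. ]]
driver yaw (x from y axis) 8.794031280313481
shoulder,butt [[0.5267 0.1963 0.02  ]
 [0.5482 0.095  0.02  ]] 0.10353505481633284
rim [[0.4511 0.203  0.068 ]
 [0.594  0.2319 0.068 ]
 [0.4774 0.0686 0.068 ]
 [0.6203 0.1003 0.068 ]]
side [0.5483 0.0868 0.022 ] [0.5362 0.1617 0.022 ] [0.5429 0.1251 0.022 ]
```

```bash
python3 - <<'E'
from h import *
print(cmd([.5385,.150,.13],100))
E
```

```text
([-0.011, 0.07, 1.032], np.float64(0.011), np.float64(101.32))
```

Call:
arm_command([
  [[-0.01,0.07,0.3],0.011,0.55],
  [[-0.01,0.07,0.5],0.011,0.55],
  [[-0.01,0.07,0.7],0.011,0.55],
  [[-0.01,0.07,0.9],0.011,0.55],
  [[-0.01,0.07,1.0],0.011,0.55],
  [[-0.01,0.07,1.0],0.011,0.55],
  [[-0.01,0.07,1.0],0.011,0.55],
])

```text
clock: 8.82
eef_pos: [0.538, 0.1504, 0.1343]
eef_rot: [-2.017, -2.404, 0.003]
contact_force: [0.3, 0.4, 0.2]
gripper_width: 0.0473
gripper_force: 0.0
```

```bash
python3 - <<'E'
from h import *
np.set_printoptions(precision=4,suppress=True)
f=grab('wrist'); hsv=cv2.cvtColor(f['color'],cv2.COLOR_BGR2HSV)
o=manip.get_obs(); p=o['eef_pos']; print(o['qpos'],p,cmd([.5385,.150,.008],100))
m=(cv2.inRange(hsv,(10,120,90),(28,255,255))>0).astype(np.uint8)
q=proj(f,[[.5385,.15,.02]])[0]; print(q, proj(f,p))
k,l,st,ce=cv2.connectedComponentsWithStats(m); i=1+st[1:,4].argmax(); print(st[i],ce[i]); v,u=np.nonzero(l==i)
c=np.array([[(u[v==r].min()+u[v==r].max())/2,r,np.ptp(u[v==r])+1] for r in range(v.min(),v.max()+1)]); print(c[::15])
A=plane(f,c[8:-8:,:2],.02); k=np.polyfit(A[:,1],A[:,0],1); print('yaw',90+np.degrees(np.arctan(-k[0])),A[0],A[-1],'x at y=.15',np.polyval(k,.15))
E
```

```text
[ 0.185   0.4789 -0.697   1.878   0.3797  0.919  -0.5165] [0.5393 0.1512 0.1365] ([-0.006, -0.006, 0.643], np.float64(0.0), np.float64(100.0))
[256.4833 192.5462] [[259.001 260.958]]
[ 241  133   34  125 3693] [257.0414 194.9957]
[[253.  133.    1. ]
 [258.  148.   29. ]
 [257.5 163.   32. ]
 [257.5 178.   32. ]
 [257.  193.   33. ]
 [257.  208.   33. ]
 [256.5 223.   32. ]
 [256.  238.   29. ]
 [255.5 253.   26. ]]
yaw 98.73447126697612 [0.5328 0.1908 0.02  ] [0.5465 0.1008 0.02  ] x at y=.15 0.5390131796549285
```

Call:
arm_command([
  [[0,0,0.15],0.005,0.55],
  [[0,0,0.3],0.005,0.55],
  [[0,0,0.42],0.005,0.55],
  [[0,0,0.52],0.005,0.55],
  [[0,0,0.58],0.005,0.55],
  [[0,0,0.61],0.005,0.55],
  [[0,0,0.62],0.005,0.55],
  [[0,0,0.62],0.005,0.55],
])

```text
clock: 9.53
eef_pos: [0.539, 0.1506, 0.013]
eef_rot: [2.031, 2.395, 0.003]
contact_force: [-0.4, -0.5, 0.0]
gripper_width: 0.0473
gripper_force: 0.0
```

Call:
arm_command([
  [[0,0,0.02],0,0.55],
  [[0,0,0.02],0,0.4],
  [[0,0,0.02],0,0.2],
  [[0,0,0.02],0,0],
  [[0,0,0.02],0,0],
  [[0,0,0.02],0,0],
  [[0,0,0.02],0,0],
  [[0,0,0.02],0,0],
], newtons=35)

```text
clock: 10.2
eef_pos: [0.5383, 0.1501, 0.0085]
eef_rot: [2.031, 2.395, 0.001]
contact_force: [-0.4, -0.7, 6.2]
gripper_width: 0.0232
gripper_force: 35.7
```

Call:
arm_command([
  [[0,0,-0.03],0,0],
  [[0,0,-0.06],0,0],
  [[0,0,-0.1],0,0],
  [[0,0,-0.14],0,0],
  [[0,0,-0.18],0,0],
  [[0,0,-0.22],0,0],
  [[0,0,-0.26],0,0],
  [[0,0,-0.3],0,0],
])

```text
clock: 10.87
eef_pos: [0.5375, 0.1502, 0.0684]
eef_rot: [-2.032, -2.396, -0.001]
contact_force: [0.6, 1.4, -4.4]
gripper_width: 0.0233
gripper_force: 34.5
```

```bash
python3 - <<'E'
from h import *
np.set_printoptions(precision=4,suppress=True)
o=manip.get_obs(); print(o['qpos'],o['eef_pos'],o['moment'],o['contact_force'])
f=grab('side'); cv2.imwrite('pics/s3.png',cv2.resize(f['color'][150:290,190:300],None,fx=4,fy=4))
E
```

```text
[ 0.1358  0.564  -0.6391  1.932   0.4624  0.795  -0.5967] [0.5375 0.1502 0.0684] [ 0.0837 -0.1561 -0.0954] [ 0.5954  1.3824 -4.4451]
```

View pics/s3.png

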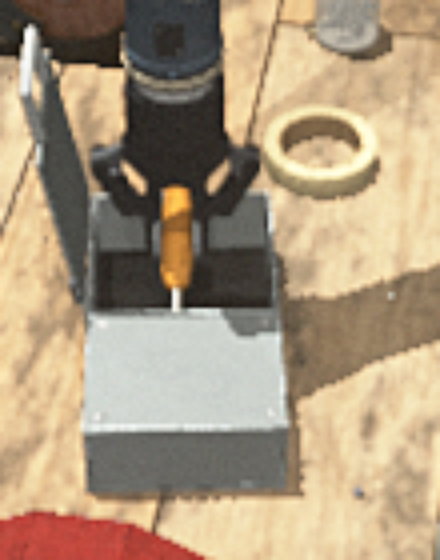

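The side view shows the driver in the gripper with the handle at (176,235), its shaft running under the plate at (177,297), and the lid still open. I keep lifting so the plate edge tilts it.

Call:
arm_command([
  [[0,0,-0.04],0,0],
  [[0,0,-0.08],0,0],
  [[0,0,-0.12],0,0],
  [[0,0,-0.16],0,0],
  [[0,0,-0.2],0,0],
  [[0,0,-0.24],0,0],
  [[0,0,-0.28],0,0],
  [[0,0,-0.32],0,0],
])

```text
clock: 11.58
eef_pos: [0.5378, 0.1497, 0.1326]
eef_rot: [2.032, 2.395, -0.0]
contact_force: [0.2, -0.6, -3.9]
gripper_width: 0.0231
gripper_force: 34.6
```

```bash
python3 - <<'E'
from h import *
np.set_printoptions(precision=4,suppress=True)
o=manip.get_obs(); print(o['qpos'],o['eef_pos'],o['moment'],o['contact_force'])
for n in('side','scene'):
    f=grab(n); P=cloud(f); hsv=cv2.cvtColor(f['color'],cv2.COLOR_BGR2HSV)
    m=(cv2.inRange(hsv,(8,120,90),(28,255,255))>0)&(np.linalg.norm(P-[.538,.15,.15],axis=2)<.12)&(P[...,2]>.06)
    Q=P[m]; Q=Q[np.isfinite(Q).all(1)]
    if len(Q)<10: print(n,len(Q)); continue
    y=(Q-[.5244,.21,0])@EY
    for a,b in ((0,10),(45,55),(90,100)):
        lo,hi=np.percentile(Q[:,2],[a,b]); k=(Q[:,2]>=lo)&(Q[:,2]<=hi); print(n,len(Q),'z',Q[k,2].mean().round(4),'case y',y[k].mean().round(4))
E
```

```text
[ 0.1831  0.4811 -0.6934  1.8848  0.384   0.9119 -0.5305] [0.5378 0.1497 0.1326] [-0.3005 -0.0842 -0.0459] [ 0.1657 -0.6167 -3.8946]
side 212 z 0.1164 case y -0.0412
side 212 z 0.1507 case y -0.0588
side 212 z 0.18 case y -0.0813
scene 92 z 0.1001 case y -0.059
scene 92 z 0.1302 case y -0.0452
scene 92 z 0.1704 case y -0.0772
```

Call:
arm_command([
  [[0,0,-0.05],0,0],
  [[-0.01,0,-0.1],0,0],
  [[-0.02,0,-0.15],0,0],
  [[-0.04,0,-0.2],0,0],
  [[-0.06,0,-0.25],0,0],
  [[-0.08,0,-0.3],0,0],
  [[-0.1,0,-0.35],0,0],
  [[-0.1,0,-0.4],0,0],
])

```text
clock: 12.35
eef_pos: [0.5415, 0.1293, 0.213]
eef_rot: [2.034, 2.394, 0.001]
contact_force: [0.1, -0.4, -1.6]
gripper_width: 0.0231
gripper_force: 35.0
```

```bash
python3 - <<'E'
from h import *
np.set_printoptions(precision=4,suppress=True)
o=manip.get_obs(); print(o['qpos'],o['eef_pos'],o['moment'],o['contact_force'])
f=grab('side'); a=cv2.resize(f['color'][110:290,190:320],None,fx=3,fy=3)
g=grab('scene'); b=cv2.resize(g['color'][100:260,130:260],None,fx=3,fy=3)
c=np.zeros((540,780,3),np.uint8); c[:540,:390]=a; c[:480,390:]=b; cv2.imwrite('pics/s4.png',c)
E
```

```text
[ 0.2661  0.3859 -0.7377  1.8085  0.2951  1.0594 -0.4188] [0.5415 0.1293 0.213 ] [-0.0344 -0.0124 -0.0081] [ 0.1004 -0.4262 -1.6193]
```

View pics/s4.png

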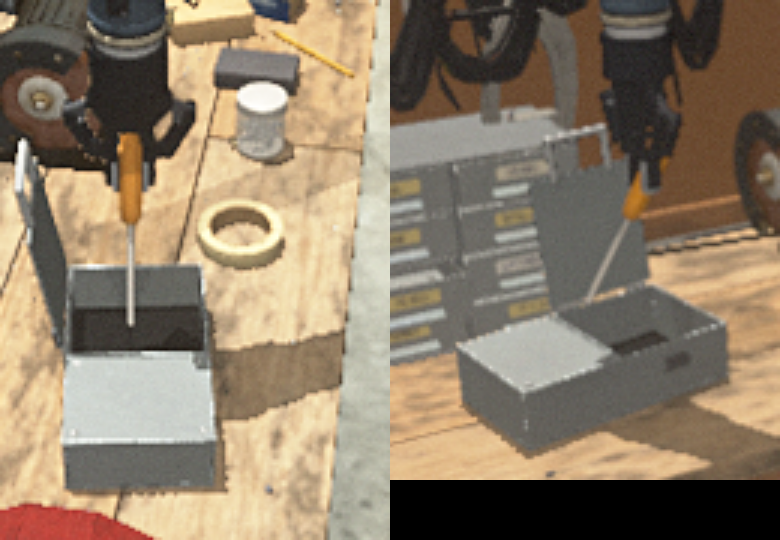

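Both views show the driver clear of the plate: tip at (131,323) on the left and (590,300) on the right, about 60° handle-up, with the lid open and the bystanders unmoved. I raise it now.

Call:
arm_command([
  [[0,0,-0.05],0,0],
  [[0,0,-0.15],0,0],
  [[0,0,-0.27],0,0],
  [[0,0,-0.39],0,0],
  [[0,0,-0.51],0,0],
  [[0,0,-0.63],0,0],
  [[0,0,-0.72],0,0],
  [[0,0,-0.75],0,0],
])

```text
clock: 13.12
eef_pos: [0.5417, 0.1315, 0.3649]
eef_rot: [2.029, 2.395, 0.006]
contact_force: [0.1, 0.2, -0.2]
gripper_width: 0.0233
gripper_force: 35.0
```

Call:
arm_command([
  [[0.03,0,-0.08],0,0],
  [[0.07,0,-0.2],0,0],
  [[0.12,0,-0.32],0,0],
  [[0.17,0,-0.44],0,0],
  [[0.2,0,-0.52],0,0],
  [[0.2,0,-0.58],0,0],
  [[0.2,0,-0.6],0,0],
  [[0.2,0,-0.6],0,0],
])

```text
clock: 13.78
eef_pos: [0.5344, 0.17, 0.4817]
eef_rot: [2.031, 2.396, 0.0]
contact_force: [-0.5, 0.4, -2.6]
gripper_width: 0.023
gripper_force: 35.0
```

Call:
arm_command([
  [[0,0,0],0,0],
  [[0,0,0],0,0],
  [[0,0,0],0,0],
  [[0,0,0],0,0],
  [[0,0,0],0,0],
  [[0,0,0],0,0],
  [[0,0,0],0,0],
  [[0,0,0],0,0],
])

```text
clock: 14.45
eef_pos: [0.5344, 0.1697, 0.4817]
eef_rot: [2.032, 2.396, 0.0]
contact_force: [0.6, 1.3, -2.0]
gripper_width: 0.0227
gripper_force: 35.0
```

```bash
python3 - <<'E'
from h import *
np.set_printoptions(precision=4,suppress=True)
o=manip.get_obs(); print(o['clock'],o['qpos'],o['eef_pos'],o['dq'],o['gripper_width'],o['gripper_force'])
f=grab('side'); a=cv2.resize(f['color'][0:290,150:320],None,fx=2,fy=2)
g=grab('scene'); b=cv2.resize(g['color'][0:260,100:290],None,fx=2,fy=2)
c=np.zeros((580,720,3),np.uint8); c[:580,:340]=a; c[:520,340:]=b; cv2.imwrite('pics/s5.png',c)
for f in (f,g):
    P=cloud(f); m=(np.linalg.norm((P-o['eef_pos'])[...,:2],axis=2)<.13)&(P[...,2]>.27); Q=P[m]; print('lowest above .27:',np.percentile(Q[:,2],[0,1,5]))
E
```

```text
14.45 [ 0.2342  0.2484 -0.7968  1.3615  0.1769  1.6041 -0.3771] [0.5344 0.1697 0.4817] [-0.0002 -0.0002 -0.0003  0.0001 -0.0011 -0.0007 -0.0023] 0.022729561489968814 34.989398658508435
lowest above .27: [0.3718 0.3962 0.475 ]
lowest above .27: [0.3673 0.3895 0.4627]
```

View pics/s5.png

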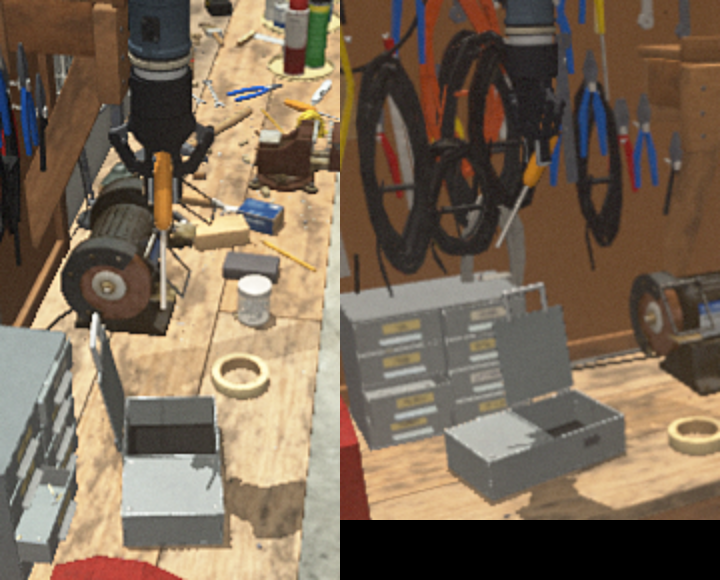

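The driver is held firmly with its tip at (163,305) left and (500,245) right, z ≈ 0.37 m. The lid is open, the bystanders are in place and the arm is at rest.

```bash
python3 -c "
from station import manip
print(manip.job_done())"
```

```text
the job is handed in; nothing more can be done
None
```

The job is handed in at about 14.5 s: the lid is open on its stop, and the screwdriver is out and held at rest above the case, its lowest point about 0.37 m above the bench; the jar, tape roll and sanding block look unmoved in the pictures.

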